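# Show which spice jar to put away, and where

### The arm

A 6-joint arm with a two-finger parallel gripper is mounted at the origin on a cart in front of the work surface, level with it; the furniture and walls round the work are solid. World frame = base frame: x ahead of the robot, y to its left, z up, the work surface at z = 0. Lengths are in m, angles in rad, forces in N, time in s.
With the tool pointing down it reaches from about 0.425 to 0.95 m from the base axis. Payload 3.5 kg.
Tool frame: the origin (TCP) lies between the finger pads, 19 mm behind the fingertips; this is the grasp point; z points along the fingers, y is the line along which they close (so a half turn about z gives the same grasp; the last joint's range is limited). The gripper opens to 85 mm and grips with 20 to 120 N. Pads are 22 mm wide; open, the fingers measure 114 mm over their backs; the gripper's body (76 mm by 85 mm) begins 54 mm behind the grasp point. The pads swing forward as they close: fully open they stand 13 mm farther back than shut.
Start: joints at [-1.402, 0.286, 1.577, -0, 1.279, -0.15], TCP at [0.212, -0.641, 0.25] pointing down, gripper open.
Joint ranges: [-2.77, 2.77], [-0.9, 2.22], [0.21, 2.48], [-1.53, 4.67], [0.24, 2.81], [-2.84, 2.84]. Speed limits (rad/s): [2.79, 2.79, 3.14, 3.14, 3.14, 3.14].

### API

Orientations are given as a unit quaternion [x, y, z, w].
In Python, from plant import ctrl gives the robot as it stands.
- The arm moves only by the tool carry_out, never from a script. Its argument "deltas" is one flat list of numbers, 6 for each row, row after row: the shift along the tool's x, y, z in m, then the turn, a rotation vector about the tool's x, y, z in rad. A call has 1 to 5 rows; each row is the pose to reach, as a shift and turn from the pose commanded when the call began, along the tool's axes at that moment; what a row does not reach only later rows make up. A row lasts 1/8 s, in which the tool goes at most 62.5 mm and 10.7 degrees, less where a joint would pass 70% of its speed; a pose out of reach is approached as far as the arm can. A call with a gripper value outside its range is refused whole. "grip" is the opening in per cent of the stroke, from 0 (shut) to 100 (fully open), set as the call begins (left out, the last holds). The fingers move at their own pace and stop on an object; "grip_force" is the grip in N (left out, the last holds). Time passes only in rows, so rows that repeat a pose let the fingers close. It gives the time, the measured TCP pose, the force, the opening and the grip force at its end, in the units of the state.
- ctrl.get_state(): the state, without advancing time (a new reading comes with each control period).
- ctrl.read_camera(name): name is "scene" or "top"; returns (picture, depth): 400x640x3 uint8, red, green, blue; 400x640 float32, m along the optical axis (not along the pixel's ray), 0 where there is no reading.
- ctrl.camera_model(name): a dict with "intrinsics" (3x3 intrinsics, pixels), "extrinsics" (4x4, takes a point from world to camera coordinates). Camera axes: x right, y down, z forward; pixel columns grow to the right and rows downward; lengths in m; the calibration is good to about 2 mm. A picture is of the moment at which its call begins. camera_model takes no time and is no camera call.
- ctrl.sign_off(): hands the job in; it is judged then, once.
Trained networks look in the newest picture that a camera, given by its name, has taken for a name from the list of things; names that differ only in an ending like _2 or _b are one class to them, and where a whole thing is asked for, a point or a joint stands for the part that bears it (a point fixed in the world has none). Each returns a list of dicts, best first, with "score" (0 to 1); they miss things now and then, are a little off and sometimes report something else, mostly with a low value. They report only what shows in the picture. A call takes as long as a camera call.
- ctrl.find_in(camera, query): "uv" ([column, row] in pixels, amid what is visible of it).
The state is a dict: "time": time; "qpos": joint angles; "dq": joint speeds; "joint_efforts": joint torques, N m; "eef_pos": TCP position; "tcp_rot": TCP orientation; "contact_force": force on the tool from outside, world axes, zero at the start; "wrist_torque": the same for the moment, N m; "opening": opening from 0.0 (shut) to 1.0 (fully open); "finger_force": force on a finger pad.
Only numpy, scipy, OpenCV 4.12 (cv2) and the standard library are available. Lean on these libraries where they do the work, as an engineer would, in place of code of your own. Each camera call takes 0.05 s, during which the arm holds its last target. There are 200 camera calls.

### The job

Show a helper which spice jar still has to be put away and where it goes, without touching or moving the jars, the tray or the things standing round them: with the fingers pointing down, hold the fingertips a few centimetres above the cap of the one slim spice jar left out on the open worktop, to the right of the low wooden tray, among a pepper mill, a seasoning tub and a low tin, for about two seconds. Then point in the same way at the tray's empty compartment, with the fingertips centred over it at about the height of the caps beside it or a few centimetres higher, for about two seconds, and finish while still pointing there.

Things in the scene. Friction and masses are not known exactly. Their poses are not given: they have to be found in the camera images.
- stray_jar: the spice jar to be put away: slim glass jar, 36 mm across and 96 mm tall, upright, with a screw cap; origin at the centre of its underside, z up; loose; the only slim spice jar in the middle of the worktop outside the tray, on the right-hand side, up to about 0.63 m ahead of the robot (those on the wall rack, and the small mills against the wall at the back, belong to the room)
- stray_cap (a point): centre of the top of that jar's cap, 96 mm above its underside; z up
- tray: fixed wooden spice tray to the robot's left, 70 mm deep (its x), 262 mm long (its y), rim 40 mm high; four square compartments in a row along its y, each 58 mm inside, 64 mm from centre to centre, parted by 30 mm high dividers; floor 6 mm thick; origin at the centre of its underside, z up; turned up to about 0.5 rad; three compartments hold a jar, one (any of the four) is empty
- empty_place (a point): centre of the floor of the tray's empty compartment, 6 mm above the worktop; z up
- jar_a: spice jar in the tray, 36 mm across, 102 mm tall, upright, with a screw cap; origin at the centre of its underside, z up; loose
- jar_b: shorter spice jar in the tray, 36 mm across, 90 mm tall, upright, with a screw cap; origin at the centre of its underside, z up; loose
- jar_c: spice jar in the tray, 38 mm across, 102 mm tall, upright, with a screw cap; origin at the centre of its underside, z up; loose
- mill: glass pepper mill with a large black head and a narrow waist, 46 mm across, 128 mm tall, on the worktop; a bystander; origin at the centre of its underside
- tub: wide seasoning tub with a broad screw lid, 60 mm across, 105 mm tall, on the worktop; a bystander; origin at the centre of its underside
- tin: low food tin, 76 mm across, 58 mm tall, on the worktop; a bystander; origin at the centre of its underside

How it is judged:
By the outcome, as a careful person would: the job done as asked, in the order asked, and still so for the second after the job is handed in, with the robot touching nothing.
It also fails if it takes over 40 s, if anything falls off the work surface, if the arm or the gripper's body presses on something with over 40 N, if the wrist force passes 120 N, or if a joint passes its speed limit or range.

## Working session

There is one attempt and no reset: what is moved stays moved. The work goes in short steps, Python scripts to look and compute and a tool call to move; the robot and the scene stay as the last step left them, time stands still between calls to the robot, and variables do not carry over. Pictures are saved under pics/ and viewed, at most 10 in all, crops included, and the job is handed in when it is done.

Besides the shell and the picture viewer there is one more tool, called after "Call:" as a command line: name --argument value ..., lists and objects as JSON in quotes. carry_out: Moves the arm, as the interface text tells. Its arguments: {"type":"object","properties":{"deltas":{"type":"array"},"grip":{"type":"number"},"grip_force":{"type":"number"}},"required":["deltas"]}

```bash
mkdir -p pics
cat > h.py <<'E'
import numpy as np,cv2
from plant import ctrl
def pts(cam,d):
    m=ctrl.camera_model(cam);K=np.array(m["intrinsics"]);T=np.linalg.inv(np.array(m["extrinsics"]))
    v,u=np.mgrid[:d.shape[0],:d.shape[1]]
    p=np.stack([(u-K[0,2])/K[0,0]*d,(v-K[1,2])/K[1,1]*d,d],-1)
    return p@T[:3,:3].T+T[:3,3]
E
python3 - <<'E'
from h import *
for c in("top","scene"):
    im,d=ctrl.read_camera(c);cv2.imwrite(f"pics/{c}.png",im[...,::-1]);P=pts(c,d);np.save(c,P)
    for q in("stray_jar","tray","jar_a","mill","tub","tin"):
        for r in ctrl.find_in(c,q)[:4]:
            u,v=np.round(r["uv"]).astype(int);print(c,q,u,v,round(r["score"],2),P[v,u].round(3))
s=ctrl.get_state();print(s["time"],s["eef_pos"],s["tcp_rot"])
E
```

```text
top stray_jar 446 226 0.58 [ 0.451 -0.303  0.085]
top tray 227 189 0.8 [0.545 0.266 0.009]
top tray 444 227 0.72 [ 0.451 -0.302  0.07 ]
top jar_a 264 200 0.59 [0.501 0.152 0.093]
top jar_a 240 189 0.56 [0.524 0.212 0.105]
top jar_a 191 170 0.51 [0.568 0.338 0.11 ]
top tub 362 216 0.85 [ 0.466 -0.093  0.106]
top tub 447 226 0.64 [ 0.45  -0.304  0.092]
top tin 372 170 0.82 [ 0.597 -0.12   0.059]
scene tray 247 255 0.75 [0.553 0.266 0.009]
scene jar_a 259 243 0.87 [0.516 0.235 0.089]
scene jar_a 280 240 0.67 [0.496 0.176 0.072]
scene mill 373 152 0.76 [ 0.573 -0.275  0.101]
scene tub 353 202 0.82 [ 0.454 -0.075  0.096]
scene tin 329 183 0.75 [ 0.589 -0.092  0.057]
scene tin 222 253 0.51 [0.561 0.334 0.077]
0.7 [ 0.21159438 -0.64096008  0.2500613 ] [9.87324494e-01 1.58714662e-01 5.70253816e-06 1.84060645e-05]
```

View pics/top.png

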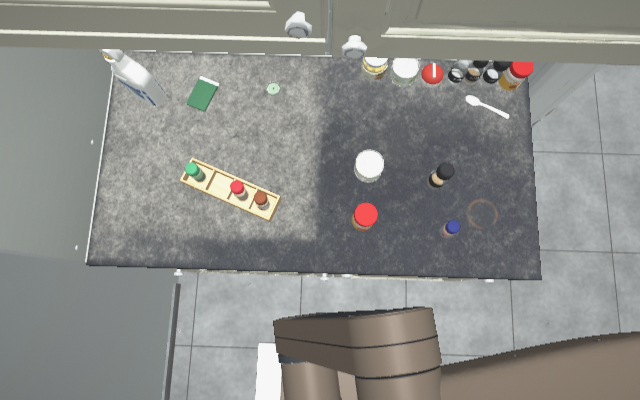

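View pics/scene.png

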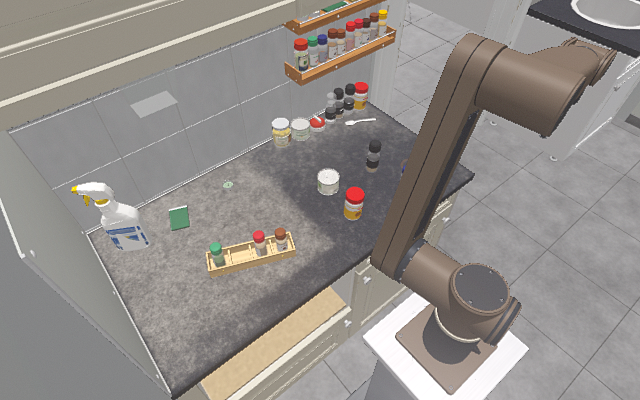

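The top view shows the blue-capped stray jar at about (453,227). The tray holds jars at (193,170), (238,187) and (261,199), and its second compartment from the left is empty at about (215,182).

Run:
```python
from h import *
P=np.load("top.npy");im=cv2.imread("pics/top.png")
def cap(u,v,lo,hi,n=14):
    Q=P[v-n:v+n,u-n:u+n].reshape(-1,3);Q=Q[(Q[:,2]>lo)&(Q[:,2]<hi)]
    return Q.mean(0).round(3),((Q.min(0)+Q.max(0))/2).round(3),len(Q),Q[:,2].max().round(3)
print("stray",cap(453,227,.088,.12))
for u,v in((193,170),(238,187),(261,199)):print(cap(u,v,.08,.12,10))
print("mill",cap(443,172,.1,.14,16))
Q=P[150:230,170:290];
m=(Q[...,2]>.025)&(Q[...,2]<.048)
r=cv2.minAreaRect(Q[m][:,:2].astype(np.float32));print(r)
f=(Q[...,2]>.003)&(Q[...,2]<.02)
print(P[182,216],P[180,215],P[184,222])
x=im[140:260,160:500];cv2.imwrite("pics/c.png",cv2.resize(x,None,fx=2.3,fy=2.3,interpolation=2))
```

```text
stray (array([ 0.45 , -0.318,  0.096]), array([ 0.45 , -0.318,  0.095]), 145, np.float64(0.101))
(array([0.573, 0.338, 0.105]), array([0.575, 0.339, 0.098]), 163, np.float64(0.114))
(array([0.53 , 0.221, 0.105]), array([0.532, 0.222, 0.097]), 166, np.float64(0.115))
(array([0.507, 0.162, 0.095]), array([0.508, 0.163, 0.091]), 145, np.float64(0.101))
mill (array([ 0.583, -0.295,  0.124]), array([ 0.586, -0.297,  0.117]), 250, np.float64(0.134))
((0.5418145656585693, 0.2529038190841675), (0.2622182369232178, 0.07162748277187347), 67.91481018066406)
[0.5642708  0.29795311 0.00471218] [0.56887208 0.3002358  0.00840125] [0.55878906 0.28078693 0.00652958]
```

View pics/c.png

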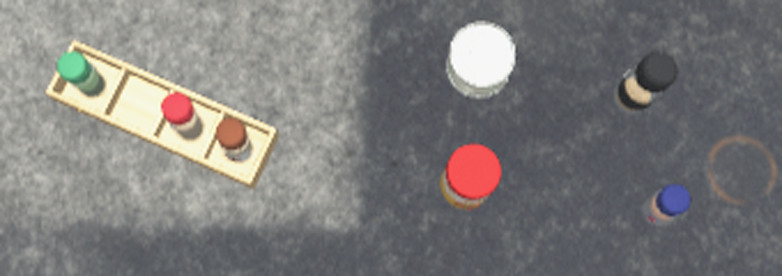

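Call:
carry_out --deltas '[0.033,-0.023,0,0,0,0,0.065,-0.046,0,0,0,0,0.098,-0.07,0,0,0,0,0.131,-0.093,0,0,0,0,0.164,-0.116,0,0,0,0]' --grip 0

```text
time: 1.32
eef_pos: [0.3316, -0.4783, 0.2503]
tcp_rot: [0.987, 0.159, 0.0, 0.0]
contact_force: [-0.6, -0.1, 0.8]
opening: 0.004
finger_force: 0.0
```

Call:
carry_out --deltas '[0.033,-0.023,0,0,0,0,0.065,-0.046,0,0,0,0,0.098,-0.07,0,0,0,0,0.131,-0.093,0,0,0,0,0.163,-0.116,0,0,0,0]'

```text
time: 1.95
eef_pos: [0.4501, -0.3171, 0.2503]
tcp_rot: [0.987, 0.159, 0.0, 0.0]
contact_force: [0.3, -0.1, 0.3]
opening: -0.002
finger_force: 0.0
```

Call:
carry_out --deltas '[0,0,0,0,0,0,0,0,0.02,0,0,0,0,0,0.05,0,0,0,0,0,0.07,0,0,0,0,0,0.07,0,0,0]'

```text
time: 2.58
eef_pos: [0.4473, -0.3178, 0.1765]
tcp_rot: [0.987, 0.158, -0.002, -0.003]
contact_force: [0.7, -0.2, 0.2]
opening: 0.004
finger_force: 0.0
```

Run:
```python
from h import *
s=ctrl.get_state();print(s["time"],s["eef_pos"],s["tcp_rot"],s["opening"],s["contact_force"])
a,d=ctrl.read_camera("top");P=pts("top",d)
print(ctrl.find_in("top","stray_jar"))
b,_=ctrl.read_camera("scene")
cv2.imwrite("pics/n.png",cv2.resize(np.vstack([a[130:270,340:560],b[100:240,310:530]])[...,::-1],None,fx=2.1,fy=2.1))
```

```text
2.575 [ 0.44730781 -0.31781198  0.17650379] [ 0.98746347  0.15781564 -0.00190287 -0.00254967] 0.003546155108076396 [ 0.70783993 -0.16009413  0.16360804]
[]
```

View pics/n.png

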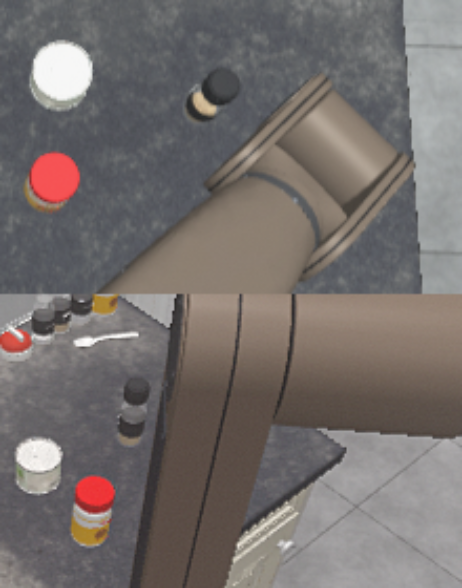

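The arm hides the jar in both views, with nothing touched, so I'll go on with the first fix: down a further 30 mm, then hold.

Call:
carry_out --deltas '[0,0,0.01,0,0,0,0,0,0.02,0,0,0,0,0,0.03,0,0,0,0,0,0.03,0,0,0,0,0,0.03,0,0,0]'

```text
time: 3.35
eef_pos: [0.4495, -0.3182, 0.15]
tcp_rot: [0.987, 0.159, 0.0, -0.0]
contact_force: [0.4, -0.8, 0.0]
opening: 0.002
finger_force: 0.0
```

Call:
carry_out --deltas '[0,0,0,0,0,0,0,0,0,0,0,0,0,0,0,0,0,0,0,0,0,0,0,0,0,0,0,0,0,0]'

```text
time: 3.98
eef_pos: [0.4494, -0.3181, 0.15]
tcp_rot: [0.987, 0.159, -0.0, -0.0]
contact_force: [-0.4, -1.0, 0.0]
opening: 0.001
finger_force: 0.0
```

Fingertips are at z = 0.131, 35 mm above the cap and centred on it. Now I hold.

Call:
carry_out --deltas '[0,0,0,0,0,0,0,0,0,0,0,0,0,0,0,0,0,0,0,0,0,0,0,0,0,0,0,0,0,0]'

```text
time: 4.6
eef_pos: [0.4494, -0.3182, 0.15]
tcp_rot: [0.987, 0.159, 0.0, 0.0]
contact_force: [-0.2, -0.8, 1.0]
opening: -0.004
finger_force: 0.0
```

Call:
carry_out --deltas '[0,0,0,0,0,0,0,0,0,0,0,0,0,0,0,0,0,0,0,0,0,0,0,0,0,0,0,0,0,0]'

```text
time: 5.22
eef_pos: [0.4494, -0.3182, 0.15]
tcp_rot: [0.987, 0.159, -0.0, 0.0]
contact_force: [-0.4, -0.5, 0.2]
opening: 0.002
finger_force: 0.0
```

Call:
carry_out --deltas '[0,0,0,0,0,0,0,0,0,0,0,0,0,0,0,0,0,0,0,0,0,0,0,0,0,0,0,0,0,0]'

```text
time: 5.85
eef_pos: [0.4494, -0.3181, 0.15]
tcp_rot: [0.987, 0.159, -0.0, -0.0]
contact_force: [-0.1, 0.3, 0.4]
opening: -0.004
finger_force: 0.0
```

Call:
carry_out --deltas '[0,0,-0.02,0,0,0,0,0,-0.05,0,0,0,0,0,-0.08,0,0,0,0,0,-0.1,0,0,0,0,0,-0.1,0,0,0]'

```text
time: 6.48
eef_pos: [0.4501, -0.3188, 0.2519]
tcp_rot: [0.987, 0.159, 0.001, 0.002]
contact_force: [0.9, 0.2, 0.8]
opening: -0.001
finger_force: 0.0
```

Call:
carry_out --deltas '[0.019,-0.036,0,0,0,0,0.038,-0.072,0,0,0,0,0.058,-0.108,0,0,0,0,0.077,-0.143,0,0,0,0,0.096,-0.179,0,0,0,0]'

```text
time: 7.1
eef_pos: [0.4838, -0.1165, 0.2481]
tcp_rot: [0.987, 0.159, -0.001, -0.001]
contact_force: [0.1, 0.2, 0.1]
opening: -0.0
finger_force: 0.0
```

Call:
carry_out --deltas '[0.019,-0.036,0,0,0,0,0.038,-0.072,0,0,0,0,0.058,-0.108,0,0,0,0,0.077,-0.143,0,0,0,0,0.096,-0.179,0,0,0,0]'

```text
time: 7.72
eef_pos: [0.5188, 0.0833, 0.248]
tcp_rot: [0.987, 0.159, -0.001, -0.0]
contact_force: [0.2, 0.2, -0.7]
opening: -0.002
finger_force: 0.0
```

Call:
carry_out --deltas '[0.024,-0.045,0,0,0,0,0.048,-0.09,0,0,0,0,0.072,-0.135,0,0,0,0,0.096,-0.18,0,0,0,0,0.096,-0.18,0,0,0,0]'

```text
time: 8.35
eef_pos: [0.5533, 0.2857, 0.2475]
tcp_rot: [0.987, 0.161, -0.002, 0.0]
contact_force: [-0.0, 0.1, -0.4]
opening: 0.001
finger_force: 0.0
```

Run:
```python
from h import *
s=ctrl.get_state();print(s["time"],s["eef_pos"],s["tcp_rot"],s["qpos"])
a,d=ctrl.read_camera("top");P=pts("top",d)
for r in ctrl.find_in("top","stray_jar"):
    u,v=np.round(r["uv"]).astype(int);print(u,v,r["score"],P[v,u])
Q=P[213:241,439:467].reshape(-1,3);Q=Q[(Q[:,2]>.088)&(Q[:,2]<.12)];print(Q.mean(0))
b,_=ctrl.read_camera("scene")
cv2.imwrite("pics/n2.png",cv2.resize(np.vstack([a[130:270,150:410],b[150:290,150:410]])[...,::-1],None,fx=2.1,fy=2.1))
```

```text
8.35 [0.553289   0.28568252 0.24749405] [ 9.86992359e-01  1.60757918e-01 -1.72443847e-03  2.10139604e-05] [3.13692990e-01 1.76501312e-01 1.71184023e+00 5.06241587e-04
 1.25666651e+00 1.56141457e+00]
448 226 0.7 [ 0.44903881 -0.30499215  0.09782814]
[ 0.45000603 -0.31689882  0.09584584]
```

View pics/n2.png

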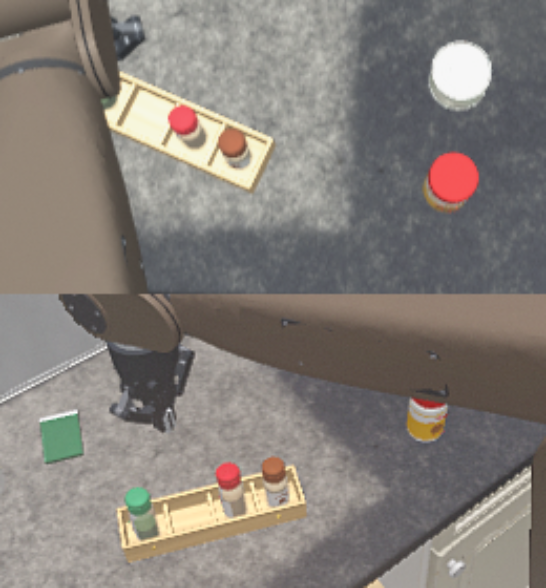

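The stray jar hasn't moved, and the tray's empty slot is second from the left. Gripper is above it in the air, so I descend.

Call:
carry_out --deltas '[0,0,0.02,0,0,0,0,0,0.05,0,0,0,0,0,0.08,0,0,0,0,0,0.095,0,0,0,0,0,0.095,0,0,0]'

```text
time: 9.12
eef_pos: [0.5533, 0.282, 0.153]
tcp_rot: [0.987, 0.158, -0.002, 0.0]
contact_force: [0.2, -0.5, 0.7]
opening: 0.0
finger_force: 0.0
```

Call:
carry_out --deltas '[0,0,0.01,0,0,0,0,0,0.015,0,0,0,0,0,0.015,0,0,0,0,0,0.015,0,0,0,0,0,0.015,0,0,0]'

```text
time: 9.75
eef_pos: [0.5545, 0.2831, 0.1405]
tcp_rot: [0.987, 0.159, 0.0, -0.0]
contact_force: [-0.4, 1.3, 0.7]
opening: -0.001
finger_force: 0.0
```

Run:
```python
from h import *
s=ctrl.get_state();print(s["time"],s["eef_pos"],s["contact_force"])
b,d=ctrl.read_camera("scene");P=pts("scene",d)
x=b[180:300,180:330].copy();x=cv2.resize(x[...,::-1],None,fx=4,fy=4)
m=ctrl.camera_model("scene");E=np.array(m["extrinsics"]);K=np.array(m["intrinsics"])
for p in([.554,.283,.118],[.554,.283,.006]):
    c=K@(E[:3,:3]@p+E[:3,3]);c=c[:2]/c[2];cv2.circle(x,tuple(int(t) for t in (c-[180,180])*4),4,(255,0,255),-1)
cv2.imwrite("pics/n3.png",x)
```

```text
9.75 [0.55449701 0.28312138 0.14048792] [-0.42984973  1.27501097  0.70612952]
```

View pics/n3.png

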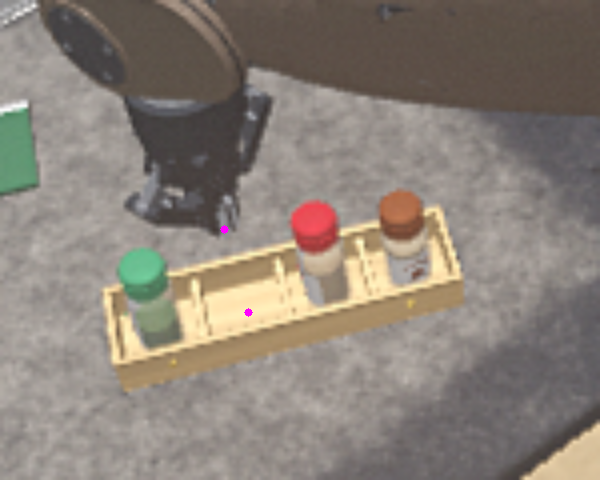

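Tip lines up with the predicted dot at (224,230), but a dark part sticks out at (130,205). I'll check its position by depth while holding.

Run:
```python
from h import *
b,d=ctrl.read_camera("scene");P=pts("scene",d)
R=P[190:242,205:250].reshape(-1,3)
t=R-[.5545,.283,0];X=t[:,:2]@np.array([[.9496,.3135],[.3135,-.9496]])
for lo in np.arange(.11,.24,.01):
    m=(R[:,2]>lo)&(R[:,2]<lo+.01)&(np.hypot(*X.T)<.09)
    if m.sum():print(lo.round(2),m.sum(),"toolx",X[m,0].min().round(3),X[m,0].max().round(3),"tooly",X[m,1].min().round(3),X[m,1].max().round(3))
cv2.imwrite("pics/n4.png",cv2.resize(b[180:250,195:265][...,::-1],None,fx=8,fy=8,interpolation=2))
```

```text
0.12 7 toolx -0.01 -0.004 tooly -0.007 0.01
0.13 20 toolx -0.011 0.005 tooly -0.015 0.012
0.14 20 toolx -0.011 0.001 tooly -0.016 0.012
0.15 15 toolx -0.011 -0.001 tooly -0.015 0.004
0.16 27 toolx -0.014 -0.004 tooly -0.03 0.021
0.17 69 toolx -0.012 0.01 tooly -0.036 0.039
0.18 46 toolx -0.016 0.011 tooly -0.047 0.044
0.19 65 toolx -0.017 -0.0 tooly -0.054 0.055
0.2 78 toolx -0.019 0.006 tooly -0.063 0.059
0.21 123 toolx -0.019 0.014 tooly -0.064 0.06
0.22 60 toolx -0.019 0.009 tooly -0.053 0.017
0.23 34 toolx -0.013 0.011 tooly -0.043 -0.02
```

View pics/n4.png

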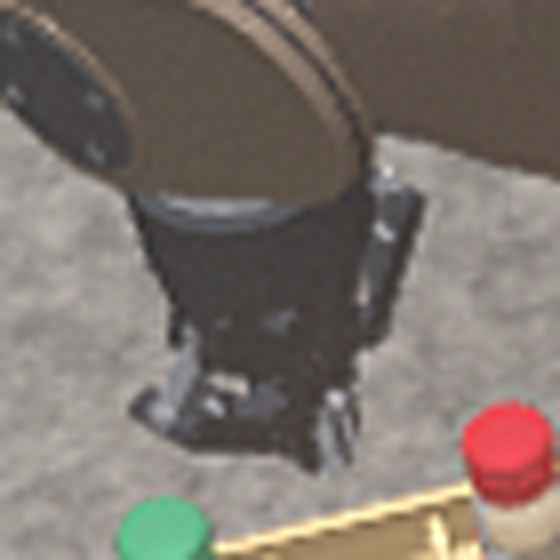

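The part at the side is only the finger knuckle. The tips are centred on the compartment, about 20 mm above the caps, and well clear of them. Now I hold there.

Call:
carry_out --deltas '[0,0,0,0,0,0,0,0,0,0,0,0,0,0,0,0,0,0,0,0,0,0,0,0,0,0,0,0,0,0]'

```text
time: 10.48
eef_pos: [0.5542, 0.283, 0.14]
tcp_rot: [0.987, 0.159, -0.0, 0.0]
contact_force: [-0.5, -0.3, -0.4]
opening: -0.001
finger_force: 0.0
```

Call:
carry_out --deltas '[0,0,0,0,0,0,0,0,0,0,0,0,0,0,0,0,0,0,0,0,0,0,0,0,0,0,0,0,0,0]'

```text
time: 11.1
eef_pos: [0.5543, 0.283, 0.14]
tcp_rot: [0.987, 0.159, -0.0, 0.0]
contact_force: [0.4, -0.9, 1.0]
opening: 0.005
finger_force: 0.0
```

Call:
carry_out --deltas '[0,0,0,0,0,0,0,0,0,0,0,0,0,0,0,0,0,0,0,0,0,0,0,0,0,0,0,0,0,0]'

```text
time: 11.72
eef_pos: [0.5543, 0.283, 0.14]
tcp_rot: [0.987, 0.159, 0.0, 0.0]
contact_force: [-0.3, -0.2, 0.3]
opening: -0.002
finger_force: 0.0
```

Call:
carry_out --deltas '[0,0,0,0,0,0,0,0,0,0,0,0,0,0,0,0,0,0,0,0,0,0,0,0,0,0,0,0,0,0]'

```text
time: 12.35
eef_pos: [0.5543, 0.283, 0.14]
tcp_rot: [0.987, 0.159, -0.0, -0.0]
contact_force: [0.1, 0.1, 0.1]
opening: -0.005
finger_force: 0.0
```

```bash
python3 -c "
from plant import ctrl
s=ctrl.get_state();print(s['time'],s['eef_pos']);print(ctrl.sign_off())"
```

```text
12.35 [0.55426277 0.28299165 0.14002588]
the job is handed in; nothing more can be done
None
```

I pointed about 35 mm above the stray jar's cap for 2.5 s, then about 20 mm above the neighbouring caps over the empty compartment for 2.6 s, and handed the job in at 12.35 s still pointing there, with no sign of contact in the force readings.

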